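Load the bracket chute of a fatigue rig

TASK

Load the two loose teal brackets into the gravity chute (they go in at the open bay at its upper end), so that both lie like the one already in it: plate flat on the chute floor, tongue standing up at the uphill end. All three must end queued end to end against the stop at the bottom, held under the yellow lips. Leave the other things on the bench where they are.

Things in the scene. Friction and masses are not known exactly. Their poses are not given: they have to be found in the camera images.
- channel: inclined aluminium channel of the gravity chute, fixed, sloping 28 degrees. Origin: mid-width on the channel floor at the face of the stop at its lower end, 40 mm above the bench. x runs uphill along the floor, z is square to the floor, y across. Floor x=0..345 mm, side walls 16 mm high. The floor is slippery: a bracket let go lying flat on it slides down by itself
- lips (a point): channel x=225 mm on the floor: upper end of the two yellow lips (from the stop to here, 12 to 15 mm above the floor). Walls here are 54 mm apart inside; the lips leave a slot 36 mm wide, so a bracket slides under them only plate down, tongue up through the slot
- bay (a point): channel x=290 mm on the floor: middle of the loading bay (x=235 to 345 mm), open above and at its upper end; its walls spread from 54 mm apart at the lips to 62 mm at the upper end. The floor here is 176 mm above the bench
- chute: stand of the chute, fixed: base plate 340 x 90 x 8 mm and legs. Origin on the bench straight below the channel's x=290 mm (the middle of the loading bay); x points uphill (level), z up
- bracket_ref: teal metal bracket, about 85 g: plate 75 (x) x 50 (y) x 6 mm (z) with one tongue standing square on it at its +x end, 8 thick (x=29.5 to 37.5 mm), 28 wide (centred), rising 45 mm above the plate. Origin: centre of the plate's underside; z towards the tongue's tip. Already in the chute, the right way: its axes are parallel to the channel's, its origin at channel x=38 mm
- bracket_a: teal bracket of the same shape and axes as bracket_ref, 60 to 120 g, to be loaded. It starts with its plate flat on the bench, tongue up
- bracket_b: teal bracket of the same shape and axes as bracket_ref, 60 to 120 g, to be loaded. It starts lying on its side on the bench, resting on one long edge of the plate and the tongue's lower tip corner: x level, z sloping 14 degrees below level, y pointing nearly straight down, the plate nearly upright, the tongue sticking out sideways with 28 mm of its width up the vertical. It must be turned about 104 degrees about its x axis to be tongue up
- bracket_ref_tip (a point): middle of the tip of the tongue of the bracket already in the chute: 33.5 mm along x and 51 mm along z from the bracket's origin
- bracket_a_tip (a point): middle of the tip of the tongue of bracket_a: 33.5 mm along x and 51 mm along z from the bracket's origin
- bracket_b_tip (a point): middle of the tip of the tongue of bracket_b: 33.5 mm along x and 51 mm along z from the bracket's origin
- multimeter: bystander: dark grey hand multimeter lying flat, 160 (x) x 78 x 34 mm, origin at the centre of its underside
- extrusion: bystander: offcut of slotted aluminium profile lying flat, 120 (x) x 40 x 40 mm, origin at the centre of its underside
- screwdriver: bystander: screwdriver lying along its x, 180 mm long, about 30 mm high
There are look-alikes about, which are no part of the job. Leave any green or red look-alike of the bracket_a alone.

How it is judged:
By the outcome, as a careful person would: the job done as asked, in the order asked, and still so for the second after the job is handed in, with the robot touching nothing.
It also fails if it takes over 72 s, if anything falls off the work surface, if the arm or the gripper's body presses on something with over 40 N, if the wrist force passes 120 N, or if a joint passes its speed limit or range.

ROBOT

A 7-joint arm with a two-finger parallel gripper is mounted at the origin on the work surface. World frame = base frame: x ahead of the robot, y to its left, z up, the work surface at z = 0. Lengths are in m, angles in rad, forces in N, time in s.
With the tool pointing down it reaches from about 0.4 to 0.85 m from the base axis. Payload 4.5 kg.
Tool frame: the origin (TCP) lies on the centre line of the jaws, within the pads' length; the fingertips stand 8 mm ahead of it and the grasp point (between the pads) lies 11 mm behind it; z points along the fingers, x is the direction in which the jaws open and shut, and the axes are right-handed (so a half turn about z gives the same grasp; the last joint's range is limited). The gripper opens to 88 mm and grips with 3 to 60 N. Pads are 18 mm wide; open, the fingers measure 123 mm over their backs; the gripper's body (75 mm by 187 mm) begins 45 mm behind the grasp point.
Start: joints at [1.193, 0.689, -0.195, 1.565, 0.157, 0.902, -0.215], TCP at [0.25, -0.573, 0.247] pointing down, gripper open.
Joint ranges: [-3.01, 3.01], [-0.46, 2.08], [-1.47, 1.51], [0.13, 2.56], [-1, 4.14], [0.04, 2.09], [-2.66, 2.66]. Speed limits (rad/s): [2.57, 2.57, 3.14, 3.14, 3.14, 3.14, 3.14].

INTERFACE

Orientations are given as a unit quaternion [x, y, z, w].
In Python, from plant import get_state, snapshot, finish_job, boxes_of, pinpoint gives the robot as it stands.
- The arm moves only by the shell command python3 -m creep 'ROWS' [FORCE]. ROWS is JSON, a list of rows, each an object with "hand": the finger opening in m, from 0 to 0.0881; "slide": the shift along the tool's x, y, z in m, a list of three; "turn": the turn about the tool's z in degrees. A call has 1 to 5 rows; each row shifts and turns the commanded pose from where the row before left it, along the tool's axes as they then stand; what a row does not reach is not made up. A row lasts 1/8 s, in which the tool goes at most 62.5 mm and 10.7 degrees, less where a joint would pass 70% of its speed; a pose out of reach is approached as far as the arm can. A call is refused whole if a number of a shift passes 0.0625 or a number of a turn 10.7, either way. A call with a gripper value outside its range is refused whole. The fingers move at their own pace and stop on an object; FORCE is the grip in N (left out, the last holds). Time passes only in rows, so rows that do not move let the fingers close. It gives the time, the measured TCP pose, the force and the opening at its end, in the units of the state.
- get_state(): the state, without advancing time (a new reading comes with each control period).
- snapshot(name): name is "scene" or "top"; returns a dict with "frame" (384x512x3 uint8, red, green, blue), "depth" (384x512 float32, m along the optical axis (not along the pixel's ray), 0 where there is no reading), "mtx" (3x3 intrinsics, pixels), "camera_from_world" (4x4, takes a point from world to camera coordinates). Camera axes: x right, y down, z forward; pixel columns grow to the right and rows downward; lengths in m; the calibration is good to about 2 mm. A picture is of the moment at which its call begins.
- finish_job(): hands the job in, once; it reports no verdict.
Trained networks look in a picture, given as the dict that the camera call returned (one of the last four; its "shot" number tells which), for a name from the list of things; names that differ only in an ending like _2 or _b are one class to them, and where a whole thing is asked for, a point or a joint stands for the part that bears it (a point fixed in the world has none). Each returns a list of dicts, best first, with "conf" (0 to 1); they miss things now and then, are a little off and sometimes report something else, mostly with a low value. They report only what shows in the picture. A call takes as long as a camera call. They do not tell look-alikes from the thing itself.
- boxes_of(target, picture): "uv" ([column, row] in pixels, amid what is visible of it).
- pinpoint(target, picture): "uv" ([column, row] in pixels: a listed point, or the origin of a listed thing).
The state is a dict: "clock": time; "q": joint angles; "qd": joint speeds; "joint_torque": joint torques, N m; "tool_pos": TCP position; "eef_rot": TCP orientation; "contact_force": force on the tool from outside, world axes, zero at the start; "moment": the same for the moment, N m; "opening": opening from 0.0 (shut) to 1.0 (fully open).
Only numpy, scipy, OpenCV 4.12 (cv2) and the standard library are available. Lean on these libraries where they do the work, as an engineer would, in place of code of your own. Each camera call takes 0.05 s, during which the arm holds its last target.

## Working session

There is one attempt and no reset: what is moved stays moved. The work goes in short steps, Python scripts to look and compute and a shell command to move; the robot and the scene stay as the last step left them, time stands still between calls to the robot, and variables do not carry over. Pictures are saved under pics/ and viewed, and the job is handed in when it is done.

```bash
ls; mkdir -p pics
cat > h.py <<'E'
import numpy as np, cv2, json
from plant import get_state, snapshot, finish_job, boxes_of, pinpoint
def save(p,name,crop=None,s=1.5):
    im=cv2.cvtColor(p["frame"],cv2.COLOR_RGB2BGR)
    if crop: 
        c0,r0,c1,r1=crop; im=im[r0:r1,c0:c1]
    im=cv2.resize(im,None,fx=s,fy=s,interpolation=cv2.INTER_CUBIC); cv2.imwrite("pics/"+name,im)
def world(p,u,v,d=None):
    if d is None: d=p["depth"][int(round(v)),int(round(u))]
    K=p["mtx"]; c=np.array([(u-K[0,2])/K[0,0]*d,(v-K[1,2])/K[1,1]*d,d,1])
    return (np.linalg.inv(p["camera_from_world"])@c)[:3]
def proj(p,X):
    c=p["camera_from_world"]@np.append(X,1); q=p["mtx"]@c[:3]; return q[:2]/q[2]
E
python3 - <<'E'
from h import *
np.set_printoptions(precision=4,suppress=True)
print(get_state())
for n in ("scene","top"):
    p=snapshot(n); save(p,n+"0.png"); print(n,np.linalg.inv(p["camera_from_world"]),p["mtx"])
    for t in ("bracket_ref","bracket_a","channel","lips","bay","chute","bracket_a_tip","multimeter","extrusion","screwdriver"):
        for f in (pinpoint,boxes_of):
            try: print(t,f.__name__,[(np.round(r["uv"],1).tolist(),round(r["conf"],2),world(p,*r["uv"]).round(3).tolist()) for r in f(t,p)])
            except Exception as e: print(t,f.__name__,e)
E
```

```text
pics
{'clock': 0.0, 'q': array([ 1.1928,  0.69  , -0.1945,  1.5663,  0.1573,  0.9025, -0.2151]), 'qd': array([ 0.0008,  0.0013,  0.0022, -0.0021,  0.0001, -0.0011, -0.0003]), 'joint_torque': array([ -0.0002, -52.7576,  -1.2671, -15.3434,  -0.0526,   0.0064,
         0.0002]), 'tool_pos': array([ 0.2498, -0.5722,  0.2459]), 'eef_rot': array([ 0.8368, -0.5476, -0.0008, -0.0004]), 'contact_force': array([-0.0306, -0.8265, -0.5164]), 'moment': array([0.02  , 0.0088, 0.0246]), 'opening': 1.0005059516111445}
scene [[ 0.1254  0.5662 -0.8147  1.5745]
 [ 0.992  -0.0849  0.0938 -0.1085]
 [-0.0161 -0.8199 -0.5723  0.8098]
 [ 0.      0.      0.      1.    ]] [[421.4441   0.     261.816 ]
 [  0.     421.4441 190.2437]
 [  0.       0.       1.    ]]
bracket_ref call [([127.1, 219.6], 0.6, [0.623, -0.376, 0.081])]
bracket_ref call [([125.8, 212.7], 0.66, [0.573, -0.389, 0.068]), ([303.9, 205.8], 0.58, [0.558, 0.138, 0.024])]
bracket_a call [([283.1, 184.3], 0.62, [0.402, 0.1, 0.003]), ([270.6, 213.3], 0.58, [0.559, 0.034, 0.007]), ([306.5, 203.9], 0.53, [0.563, 0.145, 0.034])]
bracket_a call [([306
[... 3126 characters left out ...]
.221, 0.151]), ([136.1, 228.7], 0.45, [0.495, 0.36, 0.028])]
bracket_a_tip call [([246.8, 207.0], 0.93, [0.564, 0.039, 0.007]), ([225.8, 261.1], 0.76, [0.403, 0.099, 0.004]), ([205.1, 218.1], 0.68, [0.529, 0.163, 0.004])]
multimeter call [([169.2, 147.7], 0.79, [0.735, 0.271, 0.031]), ([154.6, 230.1], 0.66, [0.491, 0.311, 0.011])]
multimeter call [([171.7, 143.5], 0.61, [0.746, 0.262, 0.039])]
extrusion call [([244.0, 139.8], 0.75, [0.76, 0.05, 0.039])]
extrusion call [([244.4, 140.9], 0.94, [0.758, 0.049, 0.037])]
screwdriver call [([296.0, 153.0], 0.76, [0.729, -0.106, 0.012])]
screwdriver call [([309.1, 155.6], 0.64, [0.719, -0.143, 0.025]), ([352.8, 208.1], 0.56, [0.561, -0.242, 0.138])]
```

View pics/scene0.png

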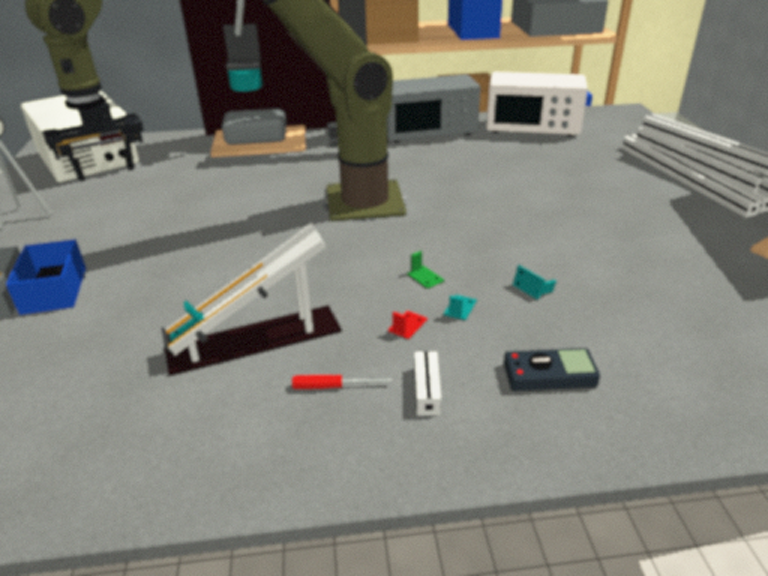

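View pics/top0.png

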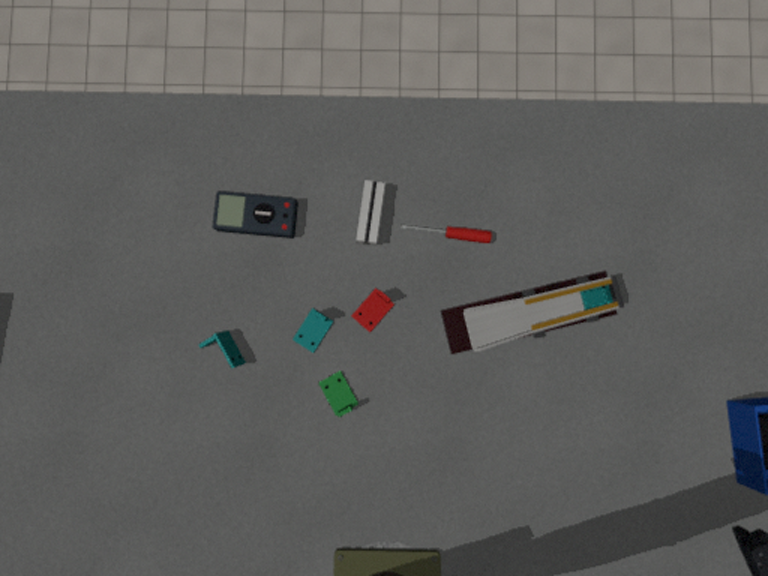

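Scene view: teal A at about (306,204) and teal B at about (355,188). The red look-alike is at (271,214), the green at (282,182), and the one already loaded at (125,212). In the top view the same five are A (209,220), B (150,231), red (248,206), green (226,262) and ref (399,197). I'll take close crops of A and B and measure the teal points.

```bash
cat >> h.py <<'E'
def cloud(p,mask):
    v,u=np.nonzero(mask&(p["depth"]>0)); d=p["depth"][v,u]; K=p["mtx"]
    c=np.stack([(u-K[0,2])/K[0,0]*d,(v-K[1,2])/K[1,1]*d,d,np.ones_like(d)])
    return (np.linalg.inv(p["camera_from_world"])@c)[:3].T,np.stack([u,v],1)
def teal(p):
    h=cv2.cvtColor(p["frame"],cv2.COLOR_RGB2HSV); return (h[...,0]>80)&(h[...,0]<100)&(h[...,1]>110)&(h[...,2]>35)
E
python3 - <<'E'
from h import *
np.set_printoptions(precision=4,suppress=True)
a=[]
for n,crops in (("scene",[(265,165,385,240)]),("top",[(130,190,260,290)])):
    p=snapshot(n); save(p,n+"_c.png",crops[0],6)
    np.savez("snap_"+n,**{k:p[k] for k in("frame","depth","mtx","camera_from_world")})
    m=teal(p); k,l,st,ce=cv2.connectedComponentsWithStats(m.astype(np.uint8))
    for i in range(1,k):
        if st[i,4]<15: continue
        X,uv=cloud(p,l==i); print(n,st[i],ce[i],np.median(X,0),np.percentile(X,[3,97],axis=0).ravel())
        r=cv2.minAreaRect((X[:,:2]*1000).astype(np.float32)); print("   rect",r)
E
```

```text
scene [152  46  23  16 321] [163.0935  52.919 ] [-0.4648 -0.3289  0.2106] [-0.5699 -0.3776  0.171  -0.4471 -0.286   0.2411]
   rect ((-513.4385375976562, -331.0704040527344), (145.10671997070312, 106.08790588378906), 8.041337966918945)
scene [342 177  28  22 337] [354.5727 188.457 ] [0.4963 0.3156 0.0254] [0.4593 0.2931 0.0035 0.518  0.363  0.0486]
   rect ((487.46844482421875, 331.3215637207031), (69.35783386230469, 79.4268798828125), 4.829629421234131)
scene [296 197  22  16 241] [306.2282 204.2946] [0.5511 0.1453 0.0069] [0.4932 0.1219 0.0012 0.5643 0.1846 0.0497]
   rect ((522.4559936523438, 156.106201171875), (48.767032623291016, 90.07768249511719), 58.872413635253906)
scene [113 201  22  26 143] [124.6713 213.3706] [ 0.5913 -0.3815  0.0795] [ 0.5761 -0.4248  0.0457  0.6078 -0.3633  0.1193]
   rect ((524.8433837890625, -388.1932067871094), (66.5522689819336, 171.1508026123047), 84.68887329101562)
top [387 190  22  16 226] [397.5575 197.6195] [ 0.5939 -0.3738  0.0945] [ 0.577  -0.4231  0.0461  0.6137 -0.3581  0.1193]
   rect ((596.2769775390625, -391.3078308105469), (32.85600280761719, 69.25259399414062), 14.42407512664795)
top [196 206  26  29 415] [208.3301 219.8554] [0.5239 0.1535 0.0052] [0.4908 0.1222 0.0006 0.5581 0.1837 0.0496]
   rect ((524.4871215820312, 153.40432739257812), (49.709659576416016, 74.72821044921875), 57.889617919921875)
top [133 221  31  24 278] [150.3309 231.3022] [0.4913 0.315  0.0311] [0.457  0.2916 0.0023 0.5151 0.3627 0.0497]
   rect ((475.7106628417969, 329.04888916015625), (72.9537582397461, 55.86186599731445), 30.868127822875977)
```

View pics/scene_c.png

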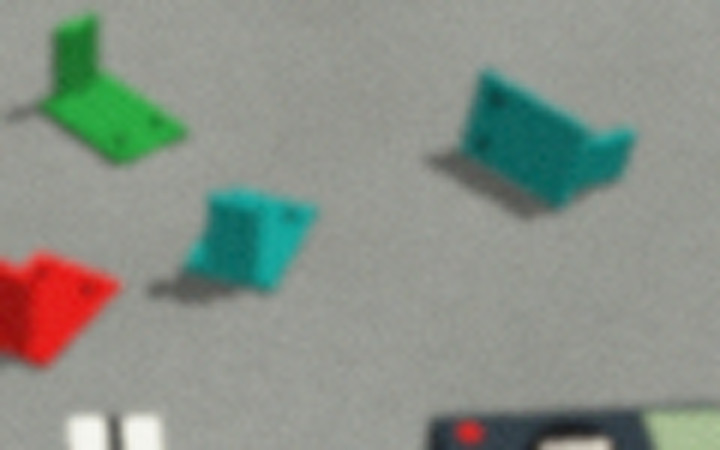

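View pics/top_c.png

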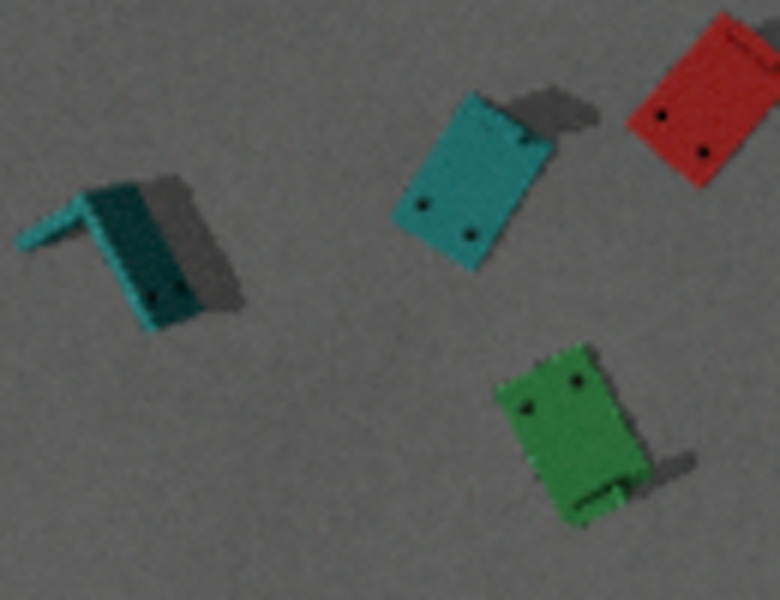

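Both crops agree. A is plate-down, with its tongue end toward +x/−y. B is on its side, with its tongue pointing to +y and away from the plate. Next I'll fit the poses.

```bash
cat > fit.py <<'E'
from h import *
from scipy.optimize import least_squares
from scipy.spatial.transform import Rotation as R
B=[((0,0,.003),(.0375,.025,.003)),((.0335,0,.0285),(.004,.014,.0225))]
def sdf(P):
    ds=[]
    for c,h in B:
        q=np.abs(P-np.array(c))-np.array(h); ds.append(np.linalg.norm(np.maximum(q,0),axis=1)+np.minimum(q.max(1),0))
    return np.minimum(*ds)
def fit(X,t0,R0,planar=False):
    def f(v):
        Rm=(R.from_rotvec([0,0,v[3]] if planar else v[3:])*R0).as_matrix()
        return sdf((X-t0-v[:3])@Rm)
    best=None
    n=4 if planar else 6
    s=least_squares(f,np.zeros(n),loss="soft_l1",f_scale=.002)
    Rf=R.from_rotvec([0,0,s.x[3]] if planar else s.x[3:])*R0
    return t0+s.x[:3],Rf,np.median(np.abs(f(s.x)))
def pts(name,box,p=None):
    p=p or snapshot(name); X,_=cloud(p,teal(p)); lo,hi=np.array(box).reshape(2,3); return X[((X>lo)&(X<hi)).all(1)]
E
cat > m1.py <<'E'
from fit import *
np.set_printoptions(precision=4,suppress=True)
S={n:dict(np.load(f"snap_{n}.npz")) for n in("scene","top")}
for nm,box,t0,R0s,pl in (
 ("A",[.44,.08,0.0,.6,.22,.09],[.524,.153,0],[R.from_euler("z",a,degrees=True) for a in(-60,-30,0)],True),
 ("B",[.42,.27,0.0,.56,.40,.09],[.487,.315,.025],[R.from_matrix(np.stack([x,np.cross(z,x),z],1)) for x,z in [((.87,.5,0),(-.49*.97,.85*.97,-.24)),((.95,.3,0),(-.3*.97,.95*.97,-.24))]],False),
 ("ref",[.54,-.46,0.03,.65,-.34,.2],[.6,-.38,.06],[R.from_euler("ZY",[a,-28],degrees=True) for a in(105,95)],False)):
  for src in(("scene",),("top",),("scene","top")):
    X=np.concatenate([pts(n,box,S[n]) for n in src])
    for R0 in R0s:
        t,Rf,e=fit(X,np.array(t0),R0,pl); print(nm,src,len(X),t,"x",Rf.as_matrix()[:,0],"z",Rf.as_matrix()[:,2],round(e,4))
# chute
for n in S:
    p=S[n]; h=cv2.cvtColor(p["frame"],cv2.COLOR_RGB2HSV)
    w=(h[...,1]<60)&(h[...,2]>110)
    y=(h[...,0]>12)&(h[...,0]<32)&(h[...,1]>120)&(h[...,2]>90)
    for k,m in(("white",w),("yellow",y)):
        X,_=cloud(p,m); s=(X[:,0]>.45)&(X[:,0]<.68)&(X[:,1]<-.05)&(X[:,1]>-.47)&(X[:,2]>.03); X=X[s]
        print(n,k,len(X),X.min(0),X.max(0)); np.save(f"ch_{n}_{k}.npy",X)
        r=cv2.minAreaRect((X[:,:2]*1000).astype(np.float32)); print(r)
E
python3 m1.py
```

```text
A ('scene',) 237 [ 0.5246  0.1537 -0.0007] x [ 0.8452 -0.5345 -0.    ] z [ 0. -0.  1.] 0.0012
A ('scene',) 237 [ 0.5247  0.1537 -0.0007] x [ 0.8453 -0.5343 -0.    ] z [ 0. -0.  1.] 0.0012
A ('scene',) 237 [ 0.5255  0.1545 -0.0004] x [ 0.8813 -0.4725 -0.    ] z [ 0. -0.  1.] 0.0012
A ('top',) 408 [ 0.525   0.1537 -0.0004] x [ 0.82   -0.5723 -0.    ] z [ 0. -0.  1.] 0.0012
A ('top',) 408 [ 0.5251  0.1529 -0.0002] x [ 0.8792 -0.4764 -0.    ] z [ 0. -0.  1.] 0.0012
A ('top',) 408 [ 0.5251  0.1529 -0.0002] x [ 0.8792 -0.4764 -0.    ] z [ 0. -0.  1.] 0.0012
A ('scene', 'top') 645 [ 0.5251  0.1541 -0.0005] x [ 0.8524 -0.5229 -0.    ] z [ 0. -0.  1.] 0.0012
A ('scene', 'top') 645 [ 0.5249  0.1534 -0.0004] x [ 0.8625 -0.506  -0.    ] z [ 0. -0.  1.] 0.0012
A ('scene', 'top') 645 [ 0.5249  0.1534 -0.0004] x [ 0.8625 -0.5061 -0.    ] z [ 0. -0.  1.] 0.0012
B ('scene',) 333 [0.4887 0.3062 0.027 ] x [ 0.8633  0.5037 -0.0303] z [-0.4949  0.8333 -0.2465] 0.0012
B ('scene',) 333 [0.495  0.3096 0.0257] x [0.8598 0.5102 0.0216] z [-0.4885  0.834  -0.2565] 0.0012
B ('top',) 274 [0.4909 0.3061 0.0274] x
[... 1013 characters left out ...]
.4444  0.8904] 0.0011
scene white 1894 [ 0.4957 -0.4418  0.0301] [ 0.6373 -0.1188  0.2151]
((572.9470825195312, -279.24053955078125), (78.21162414550781, 320.5197448730469), 15.186430931091309)
scene yellow 133 [ 0.535  -0.4319  0.0444] [ 0.6275 -0.2416  0.1566]
((574.06005859375, -333.8576354980469), (48.51500701904297, 199.72059631347656), 18.185209274291992)
top white 1640 [ 0.4968 -0.4311  0.0551] [ 0.6329 -0.1175  0.2173]
((567.755859375, -274.0791931152344), (68.39802551269531, 309.59124755859375), 14.712984085083008)
top yellow 316 [ 0.5325 -0.4314  0.0519] [ 0.6276 -0.2294  0.1587]
((580.9302978515625, -331.1114501953125), (52.015377044677734, 198.61790466308594), 14.382420539855957)
```

```bash
cat > plan.py <<'E'
# plan.py x y z heading(deg of tool x, or 'k' keep) nrows
import sys
from h import *
def plan(x,y,z,hd,n):
    s=get_state(); p=s["tool_pos"]; q=s["eef_rot"]
    h0=np.degrees(2*np.arctan2(q[1],q[0])); 
    dh=0 if hd is None else (hd-h0+180)%360-180
    d=np.array([x,y,z])-p; rows=[]; h=h0; done=np.zeros(3)
    print("pos",p.round(4),"head",round(h0,1),"dturn",round(-dh,1),"clock",round(s["clock"],2),"q7",s["q"][6].round(2),"q",s["q"].round(2))
    for i in range(n):
        st=d*(i+1)/n-done; a=np.radians(h)
        X=np.array([np.cos(a),np.sin(a),0]);Y=np.array([np.sin(a),-np.cos(a),0]);Z=np.array([0,0,-1])
        sl=np.round([st@X,st@Y,st@Z],3); t=round(-dh/n,1)
        done+=sl[0]*X+sl[1]*Y+sl[2]*Z; h-=t
        rows.append('{"slide":[%g,%g,%g],"turn":%g}'%(*sl,t))
    for i in range(0,n,5): print("["+",".join(rows[i:i+5])+"]")
if __name__=="__main__":
    a=sys.argv; plan(*map(float,a[1:4]),None if a[4]=="k" else float(a[4]),int(a[5]))
E
python3 plan.py .5537 .1362 .2 -121 15
python3 - <<'E'
from fit import *
S={n:dict(np.load(f"snap_{n}.npz")) for n in("scene","top")}
for n in S:
    X=pts(n,[.44,.08,0.03,.6,.22,.09],S[n]); print(n,len(X),X.mean(0),X.min(0),X.max(0))
# channel lateral
for hd in (103.5,104.5,105.5):
    a=np.radians(hd);u=np.array([np.cos(a),np.sin(a)]);l=np.array([-u[1],u[0]])
    for n in S:
        X=np.load(f"ch_{n}_yellow.npy");s=X[:,:2]@u;t=X[:,:2]@l
        o=[]
        for lo,hi in ((-.6,-.5),(-.5,-.45),(-.45,-.40),(-.40,-.35),(-.35,-.3)):
            m=(s>lo)&(s<hi)
            if m.sum()>5:o.append(((t[m].min()+t[m].max())/2).round(4))
        W=np.load(f"ch_{n}_white.npy");s=W[:,:2]@u;t=W[:,:2]@l
        ow=[((np.percentile(t[m],2)+np.percentile(t[m],98))/2).round(4) for lo in np.arange(s.min(),s.max()-.03,.05) for m in [(s>lo)&(s<lo+.05)]]
        print(hd,n,"yel",o,"white",ow,"bay t",np.dot([.54,-.173],l).round(4))
E
```

```text
pos [ 0.2502 -0.5727  0.2467] head -66.4 dturn 54.6 clock 2.2 q7 -0.22 q [ 1.19  0.69 -0.19  1.57  0.16  0.9  -0.22]
[{"slide":[-0.035,-0.037,0.003],"turn":3.6},{"slide":[-0.038,-0.036,0.003],"turn":3.6},{"slide":[-0.039,-0.032,0.003],"turn":3.6},{"slide":[-0.042,-0.031,0.003],"turn":3.6},{"slide":[-0.043,-0.027,0.004],"turn":3.6}]
[{"slide":[-0.045,-0.025,0.003],"turn":3.6},{"slide":[-0.047,-0.022,0.003],"turn":3.6},{"slide":[-0.048,-0.019,0.003],"turn":3.6},{"slide":[-0.049,-0.015,0.003],"turn":3.6},{"slide":[-0.049,-0.013,0.003],"turn":3.6}]
[{"slide":[-0.051,-0.01,0.003],"turn":3.6},{"slide":[-0.051,-0.006,0.003],"turn":3.6},{"slide":[-0.051,-0.003,0.003],"turn":3.6},{"slide":[-0.052,-0,0.004],"turn":3.6},{"slide":[-0.051,0.003,0.003],"turn":3.6}]
scene 55 [0.55687972 0.13702959 0.04195921] [0.54847714 0.12599791 0.0305974 ] [0.5659911  0.14680584 0.05183235]
top 33 [0.55363433 0.13655524 0.04754239] [0.54405935 0.12423353 0.03113855] [0.5639234  0.1494251  0.05283887]
103.5 scene yel [np.float64(-0.4873), np.float64(-0.4853), np.float64(-0.4665), np.float64(-0.4671)] white [np.f
[... 660 characters left out ...]
, np.float64(-0.4796), np.float64(-0.4794), np.float64(-0.4797)] white [np.float64(-0.4798), np.float64(-0.4804), np.float64(-0.4802), np.float64(-0.4804), np.float64(-0.4805), np.float64(-0.4802)] bay t -0.4795
105.5 scene yel [np.float64(-0.468), np.float64(-0.4507), np.float64(-0.4526), np.float64(-0.4535)] white [np.float64(-0.473), np.float64(-0.4743), np.float64(-0.4746), np.float64(-0.477), np.float64(-0.4755), np.float64(-0.477)] bay t -0.4741
105.5 top yel [np.float64(-0.4703), np.float64(-0.4714), np.float64(-0.472), np.float64(-0.4732)] white [np.float64(-0.4702), np.float64(-0.4718), np.float64(-0.4726), np.float64(-0.4735), np.float64(-0.4745), np.float64(-0.4753)] bay t -0.4741
```

Chute: uphill heading is 104.5°, and the bay floor point is (0.540, −0.173, 0.176). Now moving to A.

```bash
python3 -m creep '[{"hand":0.088,"slide":[-0.035,-0.037,0.003],"turn":3.6},{"hand":0.088,"slide":[-0.038,-0.036,0.003],"turn":3.6},{"hand":0.088,"slide":[-0.039,-0.032,0.003],"turn":3.6},{"hand":0.088,"slide":[-0.042,-0.031,0.003],"turn":3.6},{"hand":0.088,"slide":[-0.043,-0.027,0.004],"turn":3.6}]' 10
python3 -m creep '[{"hand":0.088,"slide":[-0.045,-0.025,0.003],"turn":3.6},{"hand":0.088,"slide":[-0.047,-0.022,0.003],"turn":3.6},{"hand":0.088,"slide":[-0.048,-0.019,0.003],"turn":3.6},{"hand":0.088,"slide":[-0.049,-0.015,0.003],"turn":3.6},{"hand":0.088,"slide":[-0.049,-0.013,0.003],"turn":3.6}]'
python3 -m creep '[{"hand":0.088,"slide":[-0.051,-0.01,0.003],"turn":3.6},{"hand":0.088,"slide":[-0.051,-0.006,0.003],"turn":3.6},{"hand":0.088,"slide":[-0.051,-0.003,0.003],"turn":3.6},{"hand":0.088,"slide":[-0.052,0,0.004],"turn":3.6},{"hand":0.088,"slide":[-0.051,0.003,0.003],"turn":3.6}]'
python3 plan.py .5537 .1362 .08 -121 5
```

```text
clock: 2.82
tool_pos: [0.3522, -0.3354, 0.2309]
eef_rot: [0.74, -0.672, 0.001, -0.0]
contact_force: [0.6, 0.5, 0.2]
opening: 0.997
clock: 3.45
tool_pos: [0.4531, -0.0989, 0.2158]
eef_rot: [-0.626, 0.78, -0.0, 0.0]
contact_force: [-0.0, -1.5, 0.7]
opening: 0.999
clock: 4.08
tool_pos: [0.5542, 0.1381, 0.1997]
eef_rot: [-0.496, 0.868, -0.0, 0.0]
contact_force: [0.5, 0.1, 0.3]
opening: 0.997
pos [0.5542 0.1381 0.1997] head 239.5 dturn 0.5 clock 4.08 q7 -2.21 q [-0.46  0.69  0.23  1.79 -0.23  0.68 -2.21]
[{"slide":[0,-0,0.024],"turn":0.1},{"slide":[0.001,-0,0.024],"turn":0.1},{"slide":[0,-0,0.024],"turn":0.1},{"slide":[0.001,-0,0.024],"turn":0.1},{"slide":[-0,-0.001,0.024],"turn":0.1}]
```

```bash
python3 -m creep '[{"slide":[0.001,0,0.04],"turn":0.5,"hand":0.088},{"slide":[0.001,-0.001,0.04],"turn":0,"hand":0.088},{"slide":[0,0,0.04],"turn":0,"hand":0.088},{"slide":[0,0,0.03],"turn":0,"hand":0.07},{"slide":[0,0,0.016],"turn":0,"hand":0.06}]' 10
python3 plan.py .5537 .1362 .033 -121 1
python3 - <<'E'
from h import *
save(snapshot("top"),"t1.png",(150,150,280,280),5); save(snapshot("scene"),"s1.png",(240,130,380,240),5)
E
```

```text
clock: 4.7
tool_pos: [0.5528, 0.134, 0.0322]
eef_rot: [-0.493, 0.87, 0.0, -0.001]
contact_force: [0.5, -0.5, 0.1]
opening: 0.796
pos [0.5528 0.134  0.0322] head 239.1 dturn 0.1 clock 4.7 q7 -2.15 q [-0.39  0.95  0.12  1.87 -0.29  0.33 -2.15]
[{"slide":[-0.002,0,-0.001],"turn":0.1}]
```

View pics/s1.png

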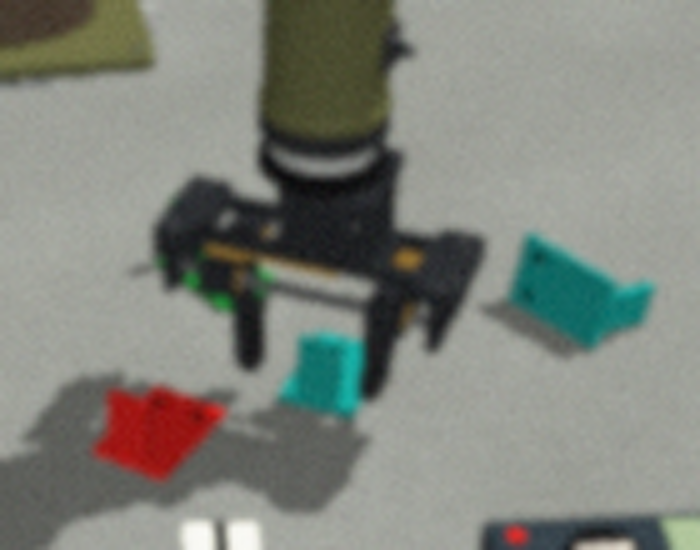

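The jaws straddle A's tongue (crop 330,375), clear of red and green. Now closing and lifting.

```bash
python3 -m creep '[{"slide":[-0.001,0,0],"turn":0,"hand":0.04},{"slide":[0,0,0],"turn":0,"hand":0.02},{"slide":[0,0,0],"turn":0,"hand":0.02},{"slide":[0,0,0],"turn":0,"hand":0.02},{"slide":[0,0,0],"turn":0,"hand":0.02}]' 8
python3 -m creep '[{"slide":[0,0,0],"turn":0,"hand":0.02},{"slide":[0,0,-0.01],"turn":0,"hand":0.02},{"slide":[0,0,-0.03],"turn":0,"hand":0.02},{"slide":[0,0,-0.05],"turn":0,"hand":0.02},{"slide":[0,0,0],"turn":0,"hand":0.02}]' 8
python3 - <<'E'
from h import *
save(snapshot("top"),"t2.png",(150,150,280,280),5); save(snapshot("scene"),"s2.png",(240,110,380,220),5)
E
```

```text
clock: 5.42
tool_pos: [0.5544, 0.135, 0.0344]
eef_rot: [-0.493, 0.87, -0.0, 0.001]
contact_force: [-0.3, 0.1, 6.9]
opening: 0.315
clock: 6.05
tool_pos: [0.5562, 0.135, 0.1272]
eef_rot: [-0.493, 0.87, -0.001, 0.003]
contact_force: [-0.2, -0.1, -1.5]
opening: 0.317
```

View pics/s2.png

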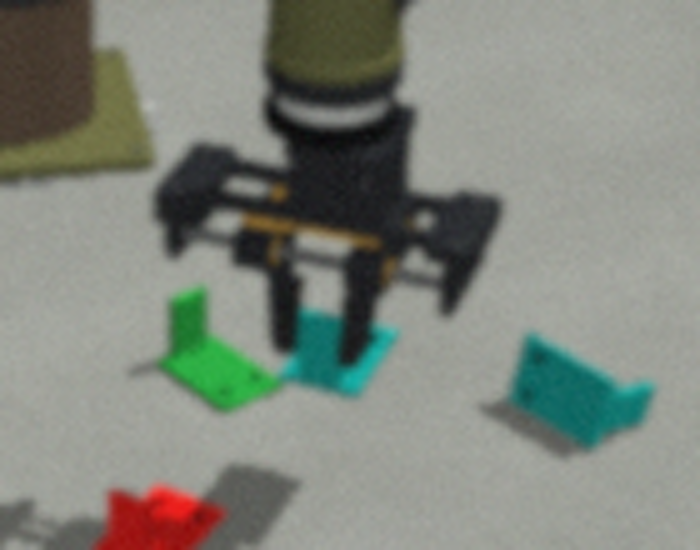

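```bash
cat > held.py <<'E'
# fit held bracket: held.py headx
from fit import *
import sys
np.set_printoptions(precision=4,suppress=True)
s=get_state(); T=s["tool_pos"]; hd=float(sys.argv[1]); pit=float(sys.argv[2]) if len(sys.argv)>2 else 0
box=[*(T-[.1,.1,.12]),*(T+[.1,.1,.06])]
X=[]
for n in("scene","top"):
    p=snapshot(n); x=pts(n,box,p); print(n,len(x)); X.append(x)
X=np.concatenate(X)
if T[1]<-.05: X=X
R0=R.from_euler("ZY",[hd,-pit],degrees=True)
t0=T-[0,0,.033]-.0335*R0.as_matrix()[:,0]
t,Rf,e=fit(X,t0,R0); M=Rf.as_matrix()
print("T",T,"org",t,"x",M[:,0],"z",M[:,2],"err",e,"heading",np.degrees(np.arctan2(M[1,0],M[0,0])).round(1),"pitch up",np.degrees(np.arcsin(M[2,0])).round(1),"roll y-up",np.degrees(np.arcsin(M[2,1])).round(1))
print("tongue base",t+M@[.0335,0,0]-T,"low corner +x",t+M@[.0375,0,0]-T, "-x", t+M@[-.0375,0,0]-T)
E
python3 held.py -31; python3 plan.py .540 -.173 .32 14.5 18
```

```text
scene 234
top 0
T [0.5536 0.1348 0.124 ] org [0.5294 0.1572 0.0907] x [ 0.7259 -0.687  -0.0331] z [0.0871 0.044  0.9952] err 0.0017687852461319604 heading -43.4 pitch up -1.9 roll y-up -5.3
tongue base [ 0.0001 -0.0007 -0.0343] low corner +x [ 0.003  -0.0034 -0.0345] -x [-0.0515  0.0481 -0.032 ]
pos [0.5528 0.1347 0.1227] head 239.1 dturn -135.4 clock 6.25 q7 -2.17 q [-0.43  0.8   0.18  1.85 -0.27  0.51 -2.17]
[{"slide":[0.015,-0.008,-0.011],"turn":-7.5},{"slide":[0.016,-0.006,-0.011],"turn":-7.5},{"slide":[0.017,-0.004,-0.011],"turn":-7.5},{"slide":[0.017,-0.002,-0.011],"turn":-7.5},{"slide":[0.017,0,-0.011],"turn":-7.5}]
[{"slide":[0.017,0.003,-0.011],"turn":-7.5},{"slide":[0.016,0.005,-0.011],"turn":-7.5},{"slide":[0.016,0.007,-0.011],"turn":-7.5},{"slide":[0.014,0.009,-0.011],"turn":-7.5},{"slide":[0.014,0.01,-0.011],"turn":-7.5}]
[{"slide":[0.011,0.013,-0.011],"turn":-7.5},{"slide":[0.011,0.014,-0.011],"turn":-7.5},{"slide":[0.008,0.015,-0.011],"turn":-7.5},{"slide":[0.006,0.016,-0.01],"turn":-7.5},{"slide":[0.004,0.016,-0.011],"turn":-7.5}]
[{"slide":[0.002,0.017,-0.011],"turn":-7.5},{"slide":[-0.001,0.017,-0.011],"turn":-7.5},{"slide":[-0.002,0.017,-0.011],"turn":-7.5}]
```

A is held level. I'll try a lighter grip so it sags toward the chute slope.

```bash
python3 -m creep '[{"slide":[0,0,-0.011],"turn":-2,"hand":0.02},{"slide":[0,0,-0.011],"turn":-3,"hand":0.02}]' 3
python3 held.py -31 20
python3 - <<'E'
from h import *
save(snapshot("scene"),"s3.png",(240,90,380,200),5)
E
```

```text
clock: 6.5
tool_pos: [0.5536, 0.1346, 0.1458]
eef_rot: [-0.532, 0.847, 0.0, -0.001]
contact_force: [-0.4, 1.2, -0.9]
opening: 0.317
scene 228
top 0
T [0.5536 0.1346 0.1458] org [0.5236 0.1508 0.1125] x [ 0.8201 -0.5721 -0.0094] z [0.0956 0.1209 0.9881] err 0.0015705006523191022 heading -34.9 pitch up -0.5 roll y-up -8.8
tongue base [-0.0026 -0.003  -0.0336] low corner +x [ 0.0007 -0.0052 -0.0336] -x [-0.0608  0.0377 -0.0329]
```

View pics/s3.png

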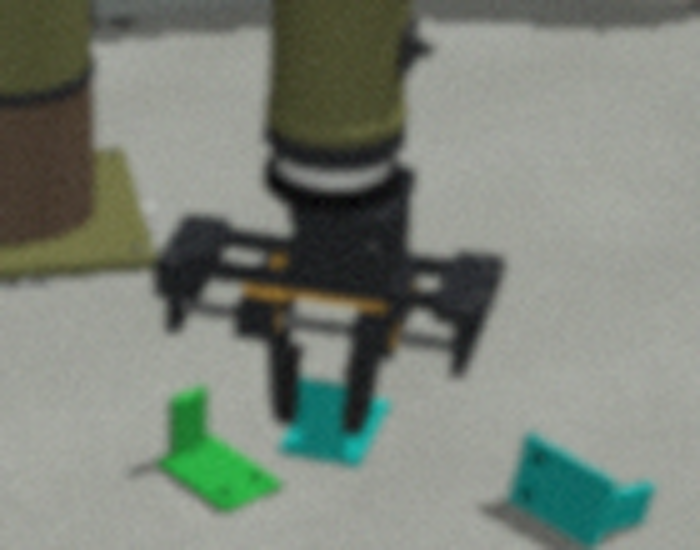

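It stays level even at 3 N. So I'll release it with its uphill edge just above the floor at the top of the bay, the pads only cracked open so they guide the tongue.

```bash
python3 plan.py .531 -.1385 .29 14.5 15
```

```text
pos [0.5545 0.1349 0.1465] head 244.1 dturn -130.4 clock 6.65 q7 -2.12 q [-0.42  0.76  0.17  1.84 -0.23  0.56 -2.12]
[{"slide":[0.017,-0.007,-0.01],"turn":-8.7},{"slide":[0.018,-0.003,-0.009],"turn":-8.7},{"slide":[0.018,-0.002,-0.01],"turn":-8.7},{"slide":[0.018,0.002,-0.009],"turn":-8.7},{"slide":[0.018,0.004,-0.01],"turn":-8.7}]
[{"slide":[0.017,0.007,-0.009],"turn":-8.7},{"slide":[0.015,0.01,-0.01],"turn":-8.7},{"slide":[0.015,0.012,-0.01],"turn":-8.7},{"slide":[0.012,0.013,-0.009],"turn":-8.7},{"slide":[0.009,0.016,-0.01],"turn":-8.7}]
[{"slide":[0.008,0.017,-0.009],"turn":-8.7},{"slide":[0.005,0.017,-0.01],"turn":-8.7},{"slide":[0.002,0.018,-0.009],"turn":-8.7},{"slide":[-0.001,0.019,-0.01],"turn":-8.7},{"slide":[-0.003,0.018,-0.01],"turn":-8.7}]
```

```bash
python3 -m creep '[{"hand":0.02,"slide":[0.017,-0.007,-0.022],"turn":-8.7},{"hand":0.02,"slide":[0.018,-0.003,-0.022],"turn":-8.7},{"hand":0.02,"slide":[0.018,-0.002,-0.022],"turn":-8.7},{"hand":0.02,"slide":[0.018,0.002,-0.022],"turn":-8.7},{"hand":0.02,"slide":[0.018,0.004,-0.022],"turn":-8.7}]' 8
python3 -m creep '[{"hand":0.02,"slide":[0.017,0.007,-0.022],"turn":-8.7},{"hand":0.02,"slide":[0.015,0.01,-0.01],"turn":-8.7},{"hand":0.02,"slide":[0.015,0.012,0],"turn":-8.7},{"hand":0.02,"slide":[0.012,0.013,0],"turn":-8.7},{"hand":0.02,"slide":[0.009,0.016,0],"turn":-8.7}]'
python3 -m creep '[{"hand":0.02,"slide":[0.008,0.017,0],"turn":-8.7},{"hand":0.02,"slide":[0.005,0.017,0],"turn":-8.7},{"hand":0.02,"slide":[0.002,0.018,0],"turn":-8.7},{"hand":0.02,"slide":[-0.001,0.019,0],"turn":-8.7},{"hand":0.02,"slide":[-0.003,0.018,0],"turn":-8.7}]'
python3 held.py 104.5; python3 plan.py .531 -.1385 .236 14.5 3
python3 - <<'E'
from h import *
save(snapshot("scene"),"s4.png",(100,90,260,220),5)
save(snapshot("top"),"t4.png",(280,150,420,260),5)
E
```

```text
clock: 7.28
tool_pos: [0.5461, 0.0432, 0.2563]
eef_rot: [0.808, -0.589, -0.0, 0.0]
contact_force: [-0.1, 0.5, -1.0]
opening: 0.321
clock: 7.9
tool_pos: [0.5374, -0.048, 0.2875]
eef_rot: [0.969, -0.247, -0.0, 0.0]
contact_force: [-0.1, -0.7, -0.6]
opening: 0.314
clock: 8.52
tool_pos: [0.5301, -0.1398, 0.2874]
eef_rot: [0.992, 0.129, -0.0, 0.0]
contact_force: [1.1, -0.7, -0.3]
opening: 0.316
scene 301
top 0
T [ 0.5301 -0.1398  0.2874] org [ 0.5414 -0.1755  0.2563] x [-0.1142  0.9931  0.0277] z [ 0.0464 -0.0225  0.9987] err 0.0010416750147677796 heading 96.6 pitch up 1.6 roll y-up 2.5
tongue base [ 0.0075 -0.0024 -0.0302] low corner +x [ 0.0071  0.0015 -0.0301] -x [ 0.0156 -0.0729 -0.0322]
pos [ 0.5298 -0.1418  0.2871] head 14.4 dturn -0.1 clock 8.62 q7 0.1 q [ 0.48  0.57 -0.5   1.74  0.33  0.92  0.1 ]
[{"slide":[0.001,-0.001,0.017],"turn":-0},{"slide":[0,-0.001,0.017],"turn":-0},{"slide":[0.001,-0.001,0.017],"turn":-0}]
```

View pics/s4.png

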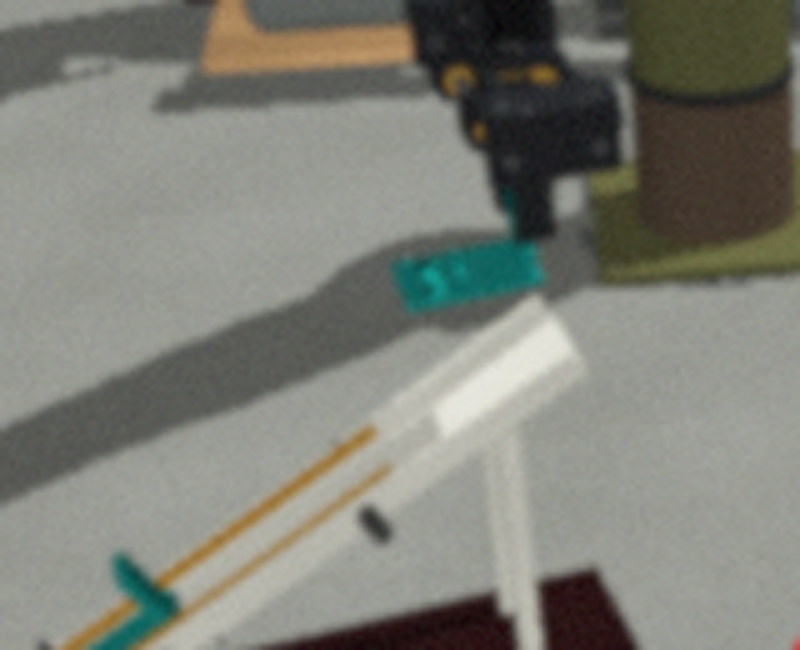

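View pics/t4.png

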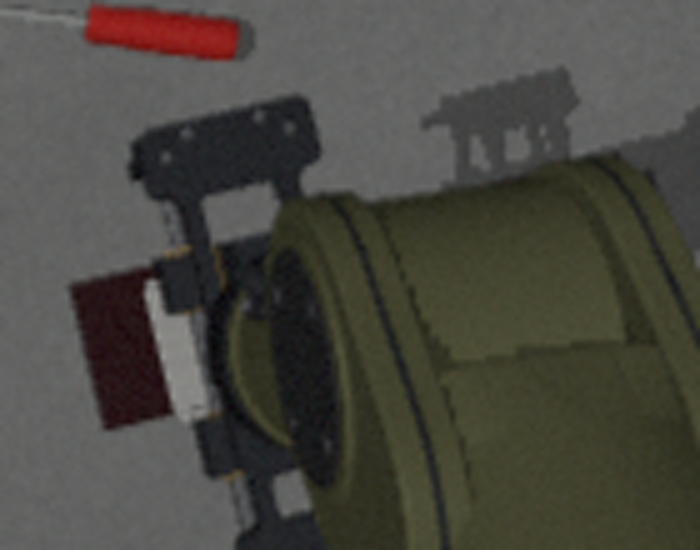

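Side view: A is level over the bay with its tongue at the uphill end (515,210), and ref is at (130,590). The top view is blocked by the arm. Now lowering.

```bash
python3 -m creep '[{"hand":0.02,"slide":[0.001,-0.001,0.017],"turn":0},{"hand":0.02,"slide":[0,-0.001,0.016],"turn":0},{"hand":0.02,"slide":[0,0,0.014],"turn":0},{"hand":0.02,"slide":[0,0,0],"turn":0}]' 8
python3 plan.py .531 -.1385 .236 14.5 1; python3 held.py 104.5
python3 - <<'E'
from h import *
save(snapshot("scene"),"s5.png",(150,110,250,200),7)
E
```

```text
clock: 9.22
tool_pos: [0.5305, -0.1359, 0.2399]
eef_rot: [0.992, 0.127, -0.001, -0.0]
contact_force: [0.0, 0.5, -1.1]
opening: 0.32
pos [ 0.5305 -0.1359  0.2399] head 14.6 dturn 0.1 clock 9.22 q7 0.05 q [ 0.45  0.63 -0.47  1.8   0.37  0.81  0.05]
[{"slide":[-0,0.003,0.004],"turn":0.1}]
scene 254
top 0
T [ 0.5305 -0.1359  0.2399] org [ 0.5421 -0.1728  0.209 ] x [0.0013 0.9992 0.0411] z [ 0.0151 -0.0411  0.999 ] err 0.0009542825889750804 heading 89.9 pitch up 2.4 roll y-up 0.9
tongue base [ 0.0117 -0.0034 -0.0295] low corner +x [ 0.0117  0.0006 -0.0293] -x [ 0.0116 -0.0743 -0.0324]
```

View pics/s5.png

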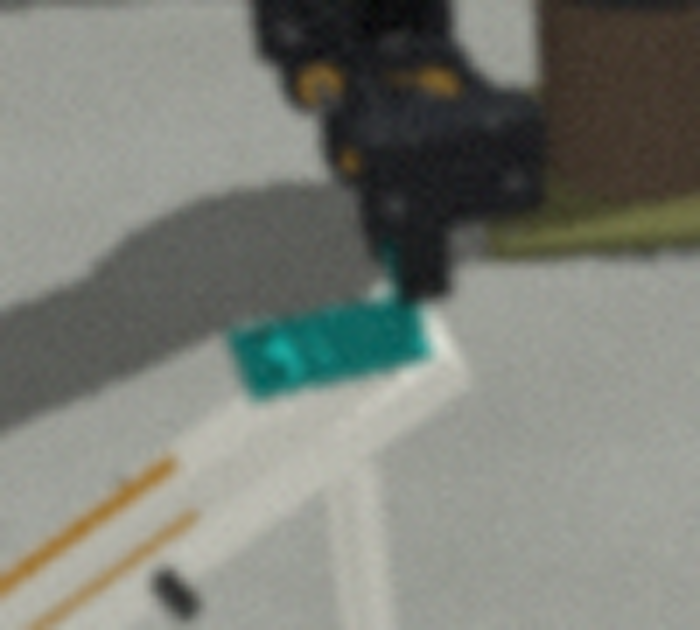

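Run:
```python
from h import *
p=snapshot("scene"); C=np.linalg.inv(p["camera_from_world"]); o=C[:3,3]
def onz(u,v,z):
    d=world(p,u,v,1.0)-o; return o+d*(z-o[2])/d[2]
for z in(.2124,.2064):
  P=[onz(150+a/7,110+b/7,z) for a,b in((230,330),(258,398),(430,352),(415,300))]
  print(np.round(P,4).tolist()); e=P[2]-P[1];print("near edge heading",np.degrees(np.arctan2(e[1],e[0])),np.linalg.norm(e)); e=P[0]-P[1];print("left",np.degrees(np.arctan2(e[1],e[0])),np.linalg.norm(e))
for x,y in((-37.5,25),(-37.5,-25),(37.5,-25)):
  a=np.radians(104.5);u=np.array([np.cos(a),np.sin(a)]);l=np.array([-u[1],u[0]])
  q=np.array([.5305,-.1359])+u*(x-33.5)/1000+l*y/1000
  print([( (proj(p,[*q,z])-[150,110])*7).round(0).tolist() for z in(.2064,.2124)])
```

```text
[[0.5301, -0.2096, 0.2124], [0.5844, -0.1974, 0.2124], [0.5597, -0.1305, 0.2124], [0.5173, -0.1354, 0.2124]]
near edge heading 110.23035693377037 0.07135965872378056
left -167.33800789433445 0.055563446352626535
[[0.5197, -0.2106, 0.2064], [0.5744, -0.1983, 0.2064], [0.5495, -0.1307, 0.2064], [0.5067, -0.1356, 0.2064]]
near edge heading 110.23035693377037 0.07207633970296211
left -167.33800789433442 0.056121482445439616
[[229.0, 336.0], [227.0, 323.0]]
[[258.0, 395.0], [256.0, 382.0]]
[[443.0, 356.0], [441.0, 343.0]]
```

The corner pixels agree with a heading of 104.5°. The free fit of 90° was poorly constrained, since only one face was in view. Lowering 4 mm and cracking the jaws open.

```bash
python3 -m creep '[{"hand":0.02,"slide":[0,0.002,0.004],"turn":0},{"hand":0.02,"slide":[0,0,0],"turn":0},{"hand":0.032,"slide":[0,0,0],"turn":0},{"hand":0.034,"slide":[0,0,0],"turn":0}]' 8
python3 -c "
from h import *
save(snapshot('scene'),'s6.png',(90,110,250,240),5)"
```

```text
clock: 9.93
tool_pos: [0.5317, -0.1387, 0.2369]
eef_rot: [0.992, 0.127, 0.0, 0.0]
contact_force: [0.8, -0.5, -0.9]
opening: 0.384
```

View pics/s6.png

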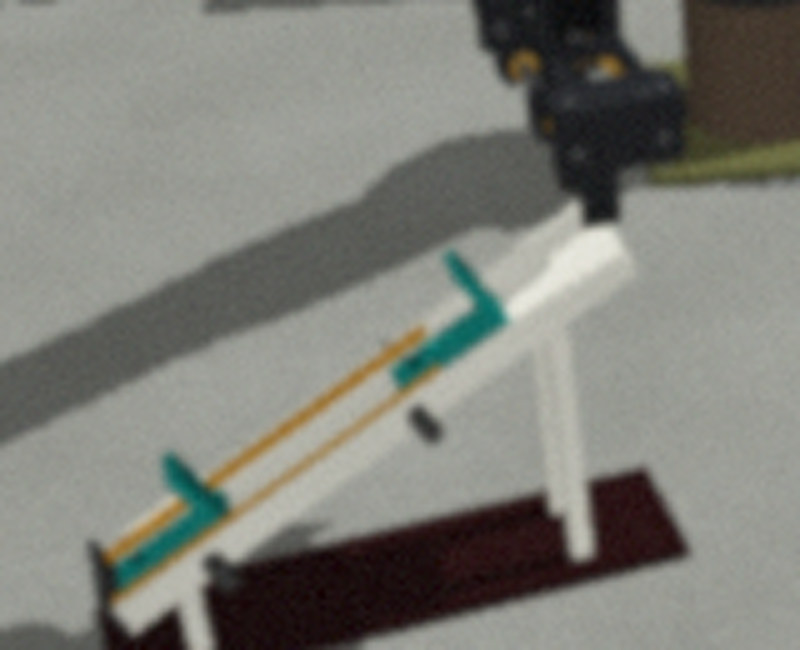

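A is rotated flat and sliding under the lips, tongue at (470,280). Now to B. I'll push its top edge over with closed fingers.

```bash
python3 -m creep '[{"hand":0.05,"slide":[0,0,-0.02],"turn":0},{"hand":0.05,"slide":[0,0,-0.05],"turn":0}]' 10
python3 -c "
from h import *
save(snapshot('scene'),'s7.png',(90,110,250,240),5)"; python3 plan.py .4783 .335 .14 30.5 10
```

```text
clock: 10.22
tool_pos: [0.5301, -0.1387, 0.3057]
eef_rot: [0.992, 0.127, -0.003, -0.001]
contact_force: [1.0, 0.5, 0.8]
opening: 0.564
pos [ 0.5344 -0.1384  0.3134] head 14.6 dturn -15.9 clock 10.28 q7 0.11 q [ 0.48  0.54 -0.51  1.7   0.31  0.97  0.11]
[{"slide":[0.007,-0.047,0.017],"turn":-1.6},{"slide":[0.007,-0.047,0.018],"turn":-1.6},{"slide":[0.009,-0.047,0.017],"turn":-1.6},{"slide":[0.011,-0.047,0.017],"turn":-1.6},{"slide":[0.012,-0.046,0.018],"turn":-1.6}]
[{"slide":[0.013,-0.046,0.017],"turn":-1.6},{"slide":[0.014,-0.045,0.017],"turn":-1.6},{"slide":[0.015,-0.045,0.018],"turn":-1.6},{"slide":[0.017,-0.045,0.017],"turn":-1.6},{"slide":[0.018,-0.044,0.017],"turn":-1.6}]
```

View pics/s7.png

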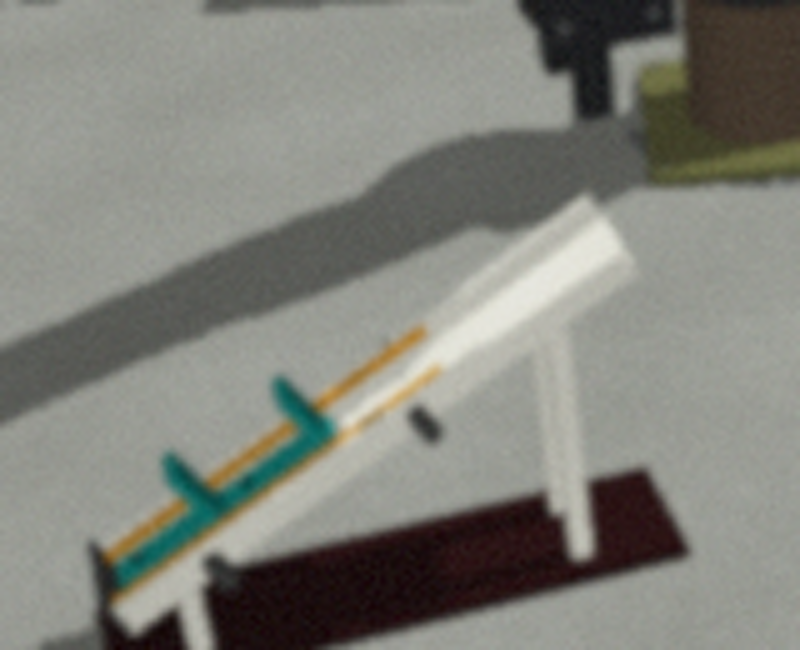

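A is queued against ref, with its tongue at (290,400) and ref's at (180,480), both under the lips. Moving to B.

```bash
python3 -m creep '[{"hand":0.02,"slide":[0.007,-0.047,0.017],"turn":-1.6},{"hand":0.0,"slide":[0.007,-0.047,0.018],"turn":-1.6},{"hand":0.0,"slide":[0.009,-0.047,0.017],"turn":-1.6},{"hand":0.0,"slide":[0.011,-0.047,0.017],"turn":-1.6},{"hand":0.0,"slide":[0.012,-0.046,0.018],"turn":-1.6}]' 10
python3 -m creep '[{"hand":0.0,"slide":[0.013,-0.046,0.017],"turn":-1.6},{"hand":0.0,"slide":[0.014,-0.045,0.017],"turn":-1.6},{"hand":0.0,"slide":[0.015,-0.045,0.018],"turn":-1.6},{"hand":0.0,"slide":[0.017,-0.045,0.017],"turn":-1.6},{"hand":0.0,"slide":[0.018,-0.044,0.017],"turn":-1.6}]'
python3 plan.py .4783 .335 .08 30.5 2
python3 -c "
from h import *
save(snapshot('scene'),'s8.png',(300,120,420,220),6);save(snapshot('top'),'t8.png',(100,170,220,280),6)"
```

```text
clock: 10.9
tool_pos: [0.5039, 0.1, 0.2194]
eef_rot: [0.981, 0.196, 0.001, -0.0]
contact_force: [0.3, 1.0, -0.3]
opening: 0.023
clock: 11.52
tool_pos: [0.4751, 0.3364, 0.1332]
eef_rot: [0.964, 0.264, 0.0, -0.0]
contact_force: [0.1, -0.0, 0.8]
opening: 0.007
pos [0.4751 0.3364 0.1332] head 30.7 dturn 0.2 clock 11.53 q7 -0.62 q [-0.46  0.81 -0.4   1.79  0.5   0.64 -0.62]
[{"slide":[0.001,0.001,0.027],"turn":0.1},{"slide":[0.001,0.002,0.026],"turn":0.1}]
```

View pics/s8.png

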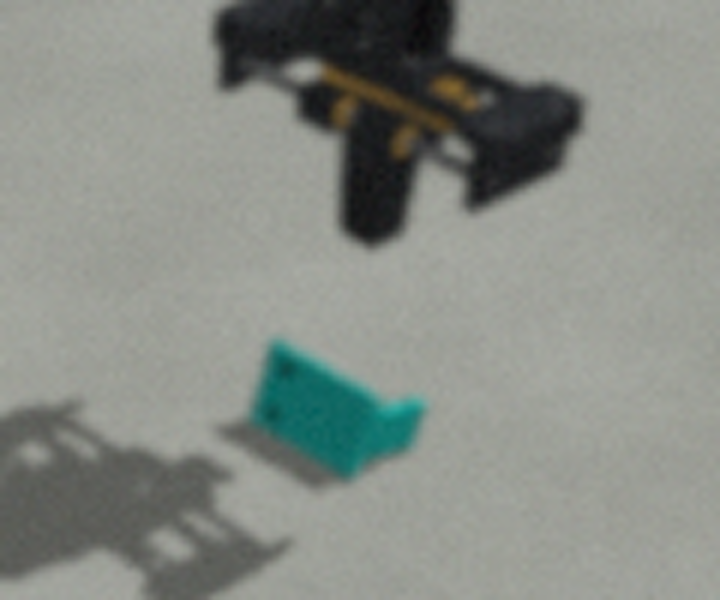

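The fingers hang behind B's plate on the tongue side, with B at (320,410). Descending, then pushing along tool +y.

```bash
python3 -m creep '[{"hand":0.0,"slide":[0.001,0.001,0.03],"turn":0},{"hand":0.0,"slide":[0.001,0,0.03],"turn":0},{"hand":0.0,"slide":[0,0,0.022],"turn":0},{"hand":0,"slide":[0,0,0.004],"turn":0}]'
python3 -m creep '[{"hand":0,"slide":[0,0.006,0],"turn":0},{"hand":0,"slide":[0,0.006,0],"turn":0},{"hand":0,"slide":[0,0.006,0],"turn":0}]'
python3 plan.py .4783 .335 .046 30.5 1
python3 -c "
from h import *
save(snapshot('scene'),'s9.png',(300,120,420,220),6);save(snapshot('top'),'t9.png',(100,170,220,280),6)"
```

```text
clock: 12.12
tool_pos: [0.477, 0.3338, 0.0466]
eef_rot: [0.965, 0.264, -0.001, 0.001]
contact_force: [0.2, 0.1, 0.5]
opening: 0.006
clock: 12.5
tool_pos: [0.4875, 0.3189, 0.0486]
eef_rot: [0.965, 0.264, 0.001, -0.0]
contact_force: [0.4, 0.1, 0.5]
opening: 0.003
pos [0.4875 0.3189 0.0486] head 30.6 dturn 0.1 clock 12.5 q7 -0.67 q [-0.48  0.94 -0.32  1.82  0.58  0.48 -0.67]
[{"slide":[0,-0.018,0.003],"turn":0.1}]
```

View pics/s9.png

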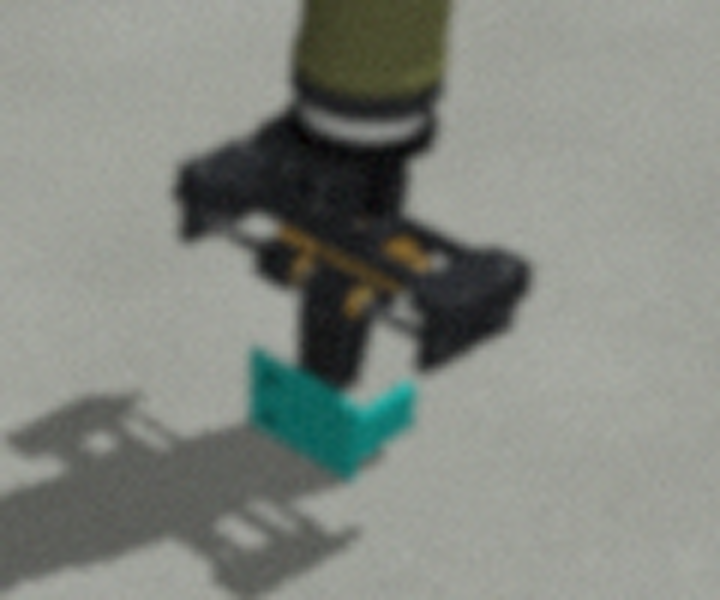

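It is tipping about its lower edge: the plate top moved to (255,350) while the bottom stayed. Continuing.

```bash
python3 -m creep '[{"hand":0,"slide":[0,0.006,0],"turn":0},{"hand":0,"slide":[0,0.006,0],"turn":0},{"hand":0,"slide":[0,0.006,0],"turn":0},{"hand":0,"slide":[0,0.006,0],"turn":0}]'
python3 -c "
from h import *
save(snapshot('scene'),'s10.png',(300,120,420,220),6)"
```

```text
clock: 13.1
tool_pos: [0.4991, 0.2981, 0.0476]
eef_rot: [0.965, 0.264, -0.0, 0.0]
contact_force: [0.1, 0.1, 0.4]
opening: 0.008
```

View pics/s10.png

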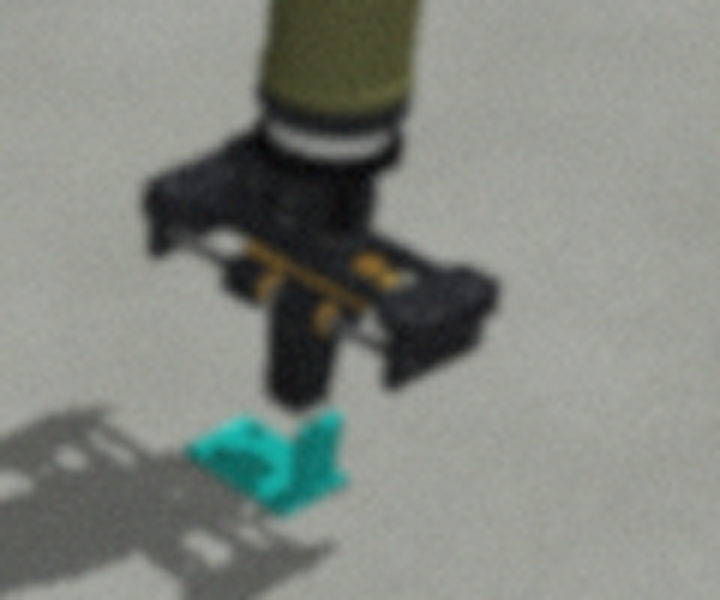

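B now lies plate-down with its tongue up. Rising and re-measuring it with the view clear.

```bash
python3 -m creep '[{"hand":0.05,"slide":[0,-0.02,-0.05],"turn":0},{"hand":0.088,"slide":[-0.02,-0.04,-0.06],"turn":5},{"hand":0.088,"slide":[-0.03,-0.06,-0.01],"turn":10},{"hand":0.088,"slide":[-0.03,-0.06,0],"turn":10}]'
cat > mb.py <<'E'
from fit import *
np.set_printoptions(precision=4,suppress=True)
box=[.40,.18,0.0,.62,.42,.07]; X={}
for n in("scene","top"):
    p=snapshot(n); X[n]=pts(n,box,p); save(p,n+"_b.png",(110,160,230,260) if n=="top" else (280,150,400,250),6)
    for a in (15,30,45):
        t,Rf,e=fit(X[n],np.array([.505,.278,0]),R.from_euler("z",a,degrees=True),True); M=Rf.as_matrix(); print(n,len(X[n]),t,np.degrees(np.arctan2(M[1,0],M[0,0])),e)
    Y=X[n][X[n][:,2]>.03]; print(" tongue pts",len(Y),Y.mean(0)); print(cv2.minAreaRect((X[n][X[n][:,2]<.015][:,:2]*1000).astype(np.float32)))
t,Rf,e=fit(np.concatenate(list(X.values())),np.array([.505,.278,0]),R.from_euler("z",30,degrees=True),True); M=Rf.as_matrix(); print(t,np.degrees(np.arctan2(M[1,0],M[0,0])),e,"tongue",t+M@[.0335,0,0])
E
python3 mb.py
```

```text
clock: 13.65
tool_pos: [0.3658, 0.4211, 0.1584]
eef_rot: [0.999, 0.045, 0.001, -0.001]
contact_force: [0.4, -0.0, -0.8]
opening: 0.435
scene 269 [ 0.505   0.2799 -0.001 ] 28.540626678949874 0.0009767963240349554
scene 269 [ 0.505   0.2799 -0.001 ] 28.540592107618075 0.0009767937897815025
scene 269 [ 0.505   0.2799 -0.001 ] 28.540623284296124 0.0009767961113898525
 tongue pts 48 [0.5377 0.2944 0.0424]
((505.7489318847656, 278.3938293457031), (79.25480651855469, 53.7280158996582), 28.300399780273438)
top 425 [0.5067 0.2802 0.0001] 28.259195956716702 0.0012045750919226113
top 425 [0.5067 0.2802 0.0001] 28.259048838422594 0.001204578009477042
top 425 [0.5057 0.2814 0.0001] 29.476402801884525 0.001229797131210856
 tongue pts 32 [0.5343 0.2952 0.047 ]
((503.8010559082031, 280.4709777832031), (73.18050384521484, 49.218017578125), 28.267616271972656)
[ 0.5053  0.28   -0.0006] 28.733754022884 0.0010935173967225893 tongue [ 0.5347  0.2961 -0.0006]
```

View pics/top_b.png

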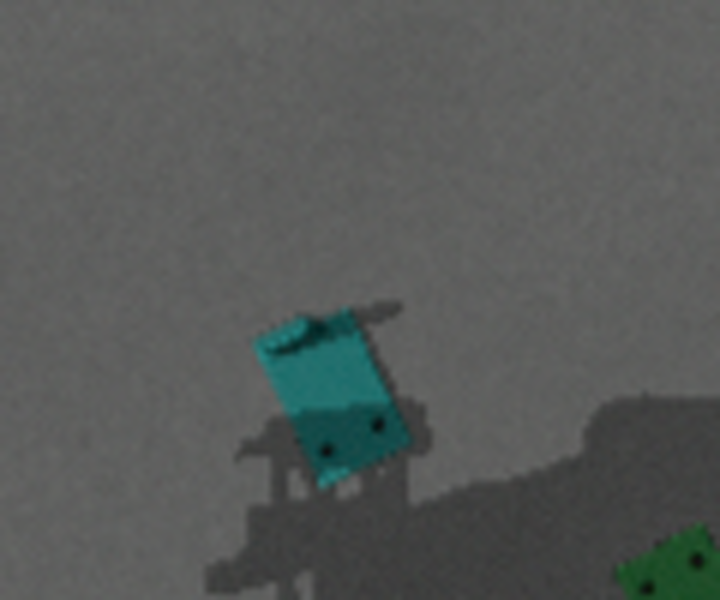

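View pics/scene_b.png

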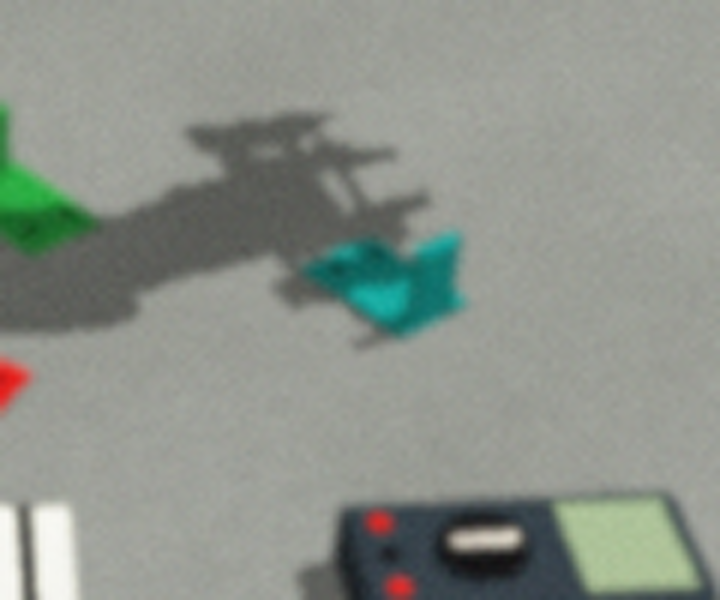

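B is flat with heading 28.6° and its tongue at (0.535, 0.2955).

```bash
python3 plan.py .535 .2955 .12 -61.4 8
```

```text
pos [0.3583 0.429  0.1582] head 6.3 dturn 67.7 clock 13.75 q7 -1.16 q [-0.79  0.73 -0.28  1.85  0.33  0.6  -1.16]
[{"slide":[0.02,0.019,0.005],"turn":8.5},{"slide":[0.023,0.016,0.005],"turn":8.5},{"slide":[0.025,0.012,0.004],"turn":8.5},{"slide":[0.026,0.009,0.005],"turn":8.5},{"slide":[0.027,0.004,0.005],"turn":8.5}]
[{"slide":[0.028,0.001,0.005],"turn":8.5},{"slide":[0.027,-0.004,0.004],"turn":8.5},{"slide":[0.027,-0.008,0.005],"turn":8.5}]
```

```bash
python3 -m creep '[{"hand":0.088,"slide":[0.02,0.019,0.005],"turn":8.5},{"hand":0.088,"slide":[0.023,0.016,0.005],"turn":8.5},{"hand":0.088,"slide":[0.025,0.012,0.004],"turn":8.5},{"hand":0.088,"slide":[0.026,0.009,0.005],"turn":8.5},{"hand":0.088,"slide":[0.027,0.004,0.005],"turn":8.5}]'
python3 -m creep '[{"hand":0.08,"slide":[0.028,0.001,0.005],"turn":8.5},{"hand":0.07,"slide":[0.027,-0.004,0.004],"turn":8.5},{"hand":0.07,"slide":[0.027,-0.008,0.005],"turn":8.5},{"hand":0.07,"slide":[0,0,0],"turn":0}]'
python3 plan.py .535 .2955 .033 -61.4 3
```

```text
clock: 14.38
tool_pos: [0.4765, 0.3348, 0.1327]
eef_rot: [0.948, -0.318, -0.0, 0.0]
contact_force: [1.0, 0.2, 1.4]
opening: 0.997
clock: 14.88
tool_pos: [0.5435, 0.2817, 0.1185]
eef_rot: [0.855, -0.519, 0.001, 0.001]
contact_force: [-0.2, 0.6, -0.3]
opening: 0.8
pos [0.5435 0.2817 0.1185] head -62.5 dturn -1.1 clock 14.88 q7 -1.64 q [-0.56  0.84  0.01  1.71 -0.01  0.59 -1.64]
[{"slide":[-0.005,0,0.028],"turn":-0.4},{"slide":[-0.006,0.001,0.029],"turn":-0.4},{"slide":[-0.005,0,0.028],"turn":-0.4}]
```

```bash
python3 -m creep '[{"hand":0.07,"slide":[-0.016,0.001,0.005],"turn":-1},{"hand":0.07,"slide":[0,0,0.03],"turn":0},{"hand":0.07,"slide":[0,0,0.03],"turn":0},{"hand":0.07,"slide":[0,0,0.018],"turn":0},{"hand":0.07,"slide":[0,0,0],"turn":0}]'
python3 plan.py .535 .2955 .034 -61.4 1
python3 -c "
from h import *
save(snapshot('scene'),'s11.png',(280,110,400,220),6)"
```

```text
clock: 15.5
tool_pos: [0.5315, 0.2995, 0.0349]
eef_rot: [0.861, -0.509, -0.001, 0.001]
contact_force: [-0.3, -0.4, 0.6]
opening: 0.793
pos [0.5315 0.2995 0.0349] head -61.2 dturn 0.2 clock 15.5 q7 -1.65 q [-0.59  0.97 -0.    1.74 -0.    0.44 -1.65]
[{"slide":[0.005,-0.001,0.001],"turn":0.2}]
```

View pics/s11.png

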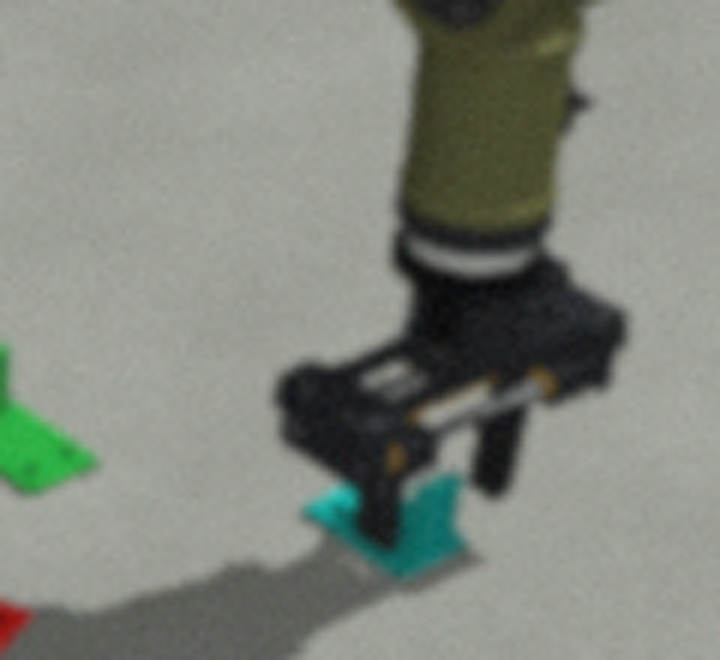

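Straddling the tongue at (440,520). Correcting 4 mm, then gripping and lifting.

```bash
python3 -m creep '[{"slide":[0.004,-0.001,0],"turn":0,"hand":0.05},{"slide":[0,0,0],"turn":0,"hand":0.02},{"slide":[0,0,0],"turn":0,"hand":0.02},{"slide":[0,0,0],"turn":0,"hand":0.02},{"slide":[0,0,0],"turn":0,"hand":0.02}]' 8
python3 -m creep '[{"slide":[0,0,0],"turn":0,"hand":0.02},{"slide":[0,0,-0.01],"turn":0,"hand":0.02},{"slide":[0,0,-0.03],"turn":0,"hand":0.02},{"slide":[0,0,-0.04],"turn":0,"hand":0.02},{"slide":[0,0,-0.02],"turn":0,"hand":0.02}]' 8
python3 held.py 28.6
python3 -c "
from h import *
save(snapshot('scene'),'s12.png',(280,90,400,190),6)"
python3 plan.py .531 -.1385 .29 14.5 15
```

```text
clock: 16.18
tool_pos: [0.5363, 0.2959, 0.0363]
eef_rot: [0.86, -0.51, 0.0, -0.0]
contact_force: [0.3, -0.2, 1.1]
opening: 0.316
clock: 16.8
tool_pos: [0.537, 0.2955, 0.1385]
eef_rot: [0.86, -0.511, 0.001, -0.001]
contact_force: [0.4, -0.1, -2.1]
opening: 0.312
scene 254
top 359
T [0.537  0.2955 0.1385] org [0.5078 0.2776 0.1072] x [0.925  0.3799 0.0062] z [-0.0028 -0.0095  1.    ] err 0.0012436256509584702 heading 22.3 pitch up 0.4 roll y-up 0.4
tongue base [ 0.0017 -0.0052 -0.031 ] low corner +x [ 0.0054 -0.0037 -0.031 ] -x [-0.0639 -0.0322 -0.0315]
pos [0.5367 0.2955 0.1371] head -61.4 dturn -75.9 clock 16.95 q7 -1.65 q [-0.58  0.81  0.    1.71 -0.    0.62 -1.65]
[{"slide":[0.025,0.014,-0.01],"turn":-5.1},{"slide":[0.024,0.017,-0.01],"turn":-5.1},{"slide":[0.022,0.018,-0.011],"turn":-5.1},{"slide":[0.021,0.02,-0.01],"turn":-5.1},{"slide":[0.019,0.022,-0.01],"turn":-5.1}]
[{"slide":[0.016,0.024,-0.01],"turn":-5.1},{"slide":[0.015,0.025,-0.01],"turn":-5.1},{"slide":[0.012,0.026,-0.011],"turn":-5.1},{"slide":[0.01,0.028,-0.01],"turn":-5.1},{"slide":[0.007,0.027,-0.01],"turn":-5.1}]
[{"slide":[0.005,0.029,-0.01],"turn":-5.1},{"slide":[0.002,0.029,-0.01],"turn":-5.1},{"slide":[0,0.029,-0.011],"turn":-5.1},{"slide":[-0.003,0.029,-0.01],"turn":-5.1},{"slide":[-0.005,0.028,-0.01],"turn":-5.1}]
```

View pics/s12.png

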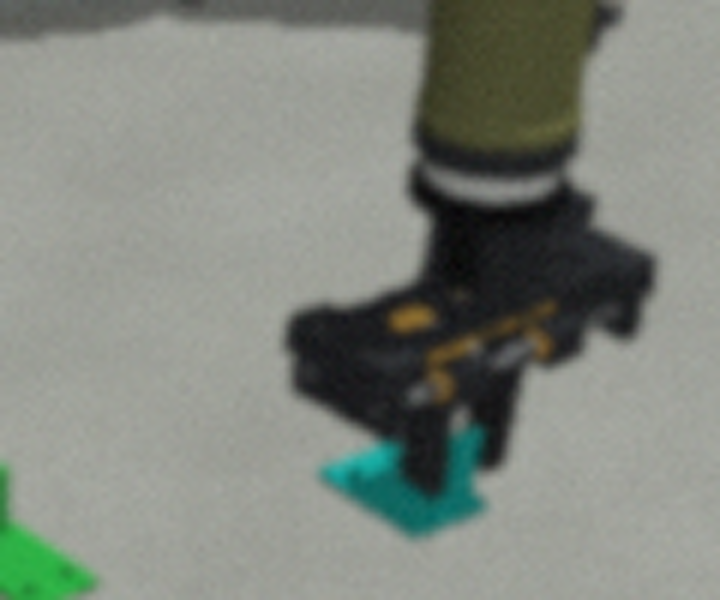

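B is held level, tongue between the jaws. Carrying it to the bay and rising early.

```bash
python3 -m creep '[{"hand":0.02,"slide":[0.025,0.014,-0.02],"turn":-5.1},{"hand":0.02,"slide":[0.024,0.017,-0.02],"turn":-5.1},{"hand":0.02,"slide":[0.022,0.018,-0.02],"turn":-5.1},{"hand":0.02,"slide":[0.021,0.02,-0.02],"turn":-5.1},{"hand":0.02,"slide":[0.019,0.022,-0.02],"turn":-5.1}]' 8
python3 -m creep '[{"hand":0.02,"slide":[0.016,0.024,-0.02],"turn":-5.1},{"hand":0.02,"slide":[0.015,0.025,-0.02],"turn":-5.1},{"hand":0.02,"slide":[0.012,0.026,-0.012],"turn":-5.1},{"hand":0.02,"slide":[0.01,0.028,0],"turn":-5.1},{"hand":0.02,"slide":[0.007,0.027,0],"turn":-5.1}]'
python3 -m creep '[{"hand":0.02,"slide":[0.005,0.029,0],"turn":-5.1},{"hand":0.02,"slide":[0.002,0.029,0],"turn":-5.1},{"hand":0.02,"slide":[0,0.029,0],"turn":-5.1},{"hand":0.02,"slide":[-0.003,0.029,0],"turn":-5.1},{"hand":0.02,"slide":[-0.005,0.028,0],"turn":-5.1}]'
python3 plan.py .531 -.1385 .24 14.5 3
```

```text
clock: 17.58
tool_pos: [0.534, 0.1495, 0.2352]
eef_rot: [0.952, -0.307, -0.001, 0.001]
contact_force: [0.0, 0.0, -0.8]
opening: 0.315
clock: 18.2
tool_pos: [0.5315, 0.0053, 0.2868]
eef_rot: [0.996, -0.089, -0.001, 0.0]
contact_force: [-0.1, -0.7, -2.0]
opening: 0.321
clock: 18.82
tool_pos: [0.5296, -0.1394, 0.2865]
eef_rot: [0.991, 0.133, -0.001, -0.001]
contact_force: [0.3, 0.6, -0.5]
opening: 0.319
pos [ 0.5296 -0.1394  0.2865] head 15.3 dturn 0.8 clock 18.82 q7 0.14 q [ 0.45  0.56 -0.46  1.74  0.3   0.91  0.14]
[{"slide":[0.001,-0,0.015],"turn":0.3},{"slide":[0,-0,0.016],"turn":0.3},{"slide":[0.001,-0.001,0.015],"turn":0.3}]
```

```bash
python3 -m creep '[{"hand":0.02,"slide":[0.001,0,0.017],"turn":0.8},{"hand":0.02,"slide":[0,0,0.016],"turn":0},{"hand":0.02,"slide":[0,0,0.014],"turn":0},{"hand":0.02,"slide":[0,0,0],"turn":0}]' 8
python3 plan.py .531 -.1385 .237 14.5 1
python3 -c "
from h import *
p=snapshot('scene');save(p,'s13.png',(150,110,250,200),7)
T=get_state()['tool_pos']
for x,y in((-37.5,25),(-37.5,-25),(37.5,-25)):
  a=np.radians(104.5);u=np.array([np.cos(a),np.sin(a)]);l=np.array([-u[1],u[0]])
  q=T[:2]+u*(x-33.5)/1000+l*y/1000
  print(((proj(p,[*q,T[2]-.0335])-[150,110])*7).round(0).tolist())
"
```

```text
clock: 19.32
tool_pos: [0.5305, -0.138, 0.2394]
eef_rot: [0.992, 0.125, -0.002, -0.001]
contact_force: [-0.4, -0.1, -0.8]
opening: 0.317
pos [ 0.5305 -0.138   0.2394] head 14.3 dturn -0.2 clock 19.32 q7 0.08 q [ 0.43  0.62 -0.43  1.8   0.34  0.8   0.08]
[{"slide":[0,0.001,0.002],"turn":-0.2}]
[224.0, 336.0]
[252.0, 396.0]
[437.0, 357.0]
```

View pics/s13.png

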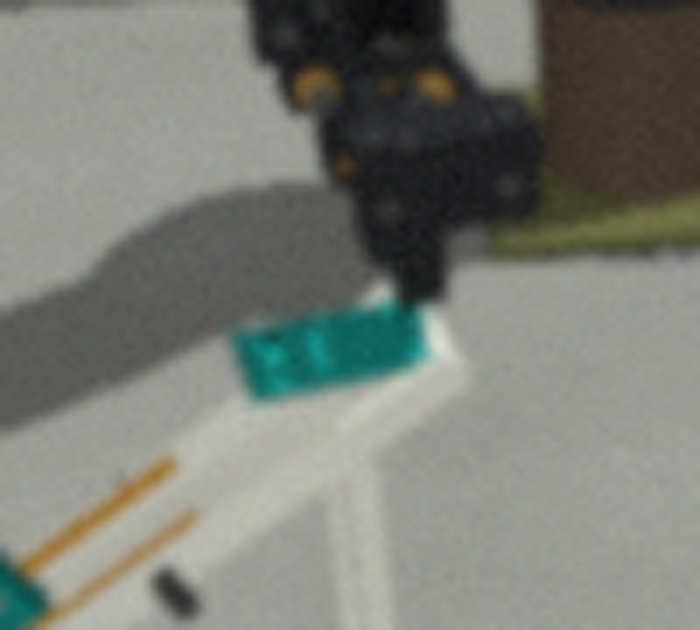

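Same pose as A had before its release. Lowering and releasing.

```bash
python3 -m creep '[{"hand":0.02,"slide":[0,0.001,0.003],"turn":0},{"hand":0.02,"slide":[0,0,0],"turn":0},{"hand":0.032,"slide":[0,0,0],"turn":0},{"hand":0.034,"slide":[0,0,0],"turn":0},{"hand":0.034,"slide":[0,0,0],"turn":0}]' 8
python3 -m creep '[{"hand":0.045,"slide":[0,0,0],"turn":0},{"hand":0.05,"slide":[0,0,-0.02],"turn":0},{"hand":0.05,"slide":[0,0,-0.05],"turn":0},{"hand":0.05,"slide":[0,-0.05,-0.05],"turn":0},{"hand":0.05,"slide":[0,-0.06,0],"turn":0}]'
python3 -m creep '[{"hand":0.05,"slide":[0,-0.06,0],"turn":0},{"hand":0.05,"slide":[0,-0.06,0],"turn":0},{"hand":0.05,"slide":[0,-0.06,0],"turn":0}]'
python3 -c "
from h import *
save(snapshot('scene'),'s14.png',(90,110,250,240),5);save(snapshot('top'),'t14.png',(290,160,430,260),5)"
```

```text
clock: 20.0
tool_pos: [0.532, -0.1391, 0.2383]
eef_rot: [0.992, 0.124, 0.0, 0.0]
contact_force: [0.1, 0.7, -0.1]
opening: 0.385
clock: 20.62
tool_pos: [0.5083, -0.0378, 0.3555]
eef_rot: [0.992, 0.122, 0.004, 0.001]
contact_force: [0.5, 0.7, -0.0]
opening: 0.564
clock: 21.0
tool_pos: [0.4611, 0.1379, 0.3525]
eef_rot: [0.992, 0.124, 0.0, 0.0]
contact_force: [1.1, 0.4, 0.8]
opening: 0.568
```

View pics/s14.png

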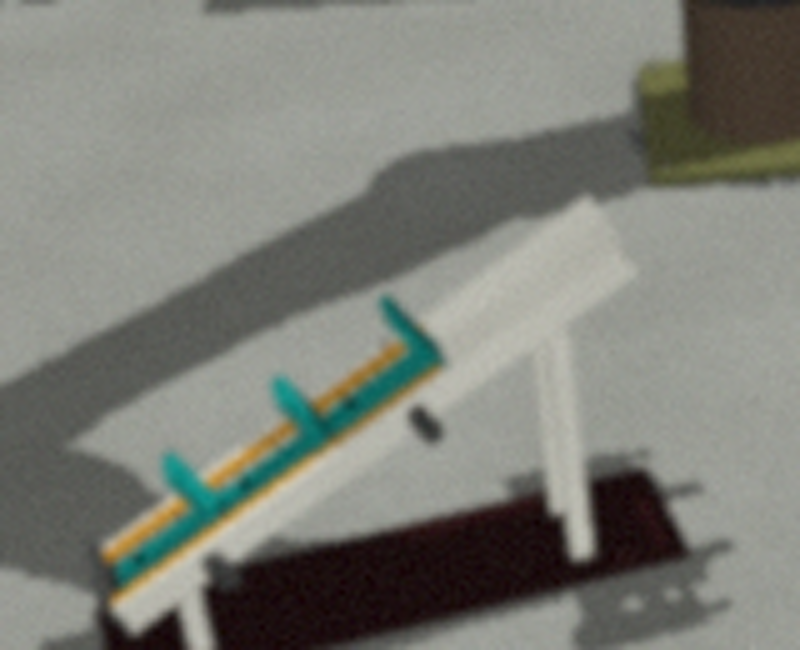

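View pics/t14.png

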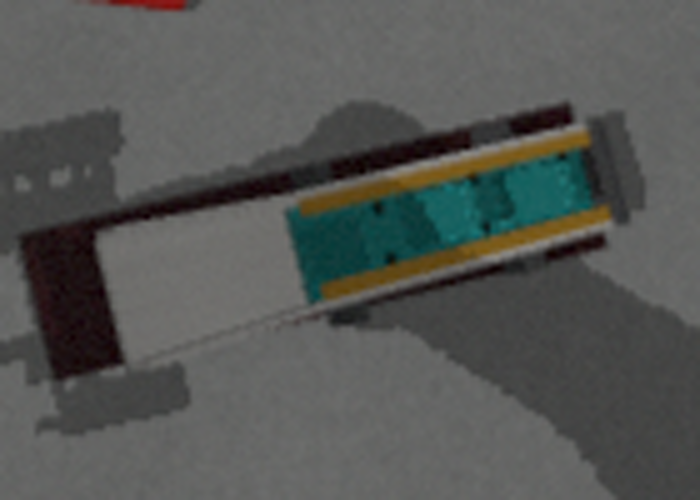

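All three are queued, with tongues at (180,480), (290,400) and (400,320), plates under the lips. I'll check spacing and bystanders in numbers, then hand in.

Run:
```python
from h import *
np.set_printoptions(precision=3,suppress=True)
p=snapshot("top"); X,_=cloud(p,teal(p)); X=X[(X[:,1]<-.1)&(X[:,2]>.03)&(X[:,0]>.45)]
a=np.radians(104.5);c=np.cos(np.radians(28));s=np.sin(np.radians(28))
u=np.array([np.cos(a)*c,np.sin(a)*c,s]);z=np.array([-np.cos(a)*s,-np.sin(a)*s,c]);l=np.array([-np.sin(a),np.cos(a),0])
o=np.array([.540,-.173,.176])-.290*u; Q=np.stack([(X-o)@u,(X-o)@l,(X-o)@z],1)
print("teal x range",np.percentile(Q[:,0],[1,99]))
T=Q[Q[:,2]>.035]
for lo in(.03,.11,.18): m=(T[:,0]>lo)&(T[:,0]<lo+.07); print("tongue",m.sum(),T[m].mean(0),T[m,2].max())
print("plate z",np.median(Q[Q[:,2]<.02,2]))
q=dict(np.load("snap_top.npz")); d=cv2.absdiff(p["frame"],q["frame"]).max(2)
for n,(u0,v0,u1,v1) in dict(meter=(140,125,200,160),extr=(235,118,260,165),screw=(265,145,332,165),red=(233,190,265,222),green=(210,245,240,280)).items(): print(n,"diff mean",d[v0:v1,u0:u1].mean().round(1))
save(p,"t15.png")
print(get_state()["clock"])
```

```text
teal x range [0.002 0.227]
tongue 69 [ 0.073 -0.001  0.045] 0.05239277839242044
tongue 72 [ 0.148 -0.003  0.045] 0.05287185864745624
tongue 72 [0.224 0.    0.046] 0.052603055247637615
plate z 0.006113806551605002
meter diff mean 9.0
extr diff mean 11.2
screw diff mean 11.0
red diff mean 11.4
green diff mean 10.6
21.15
```

View pics/t15.png

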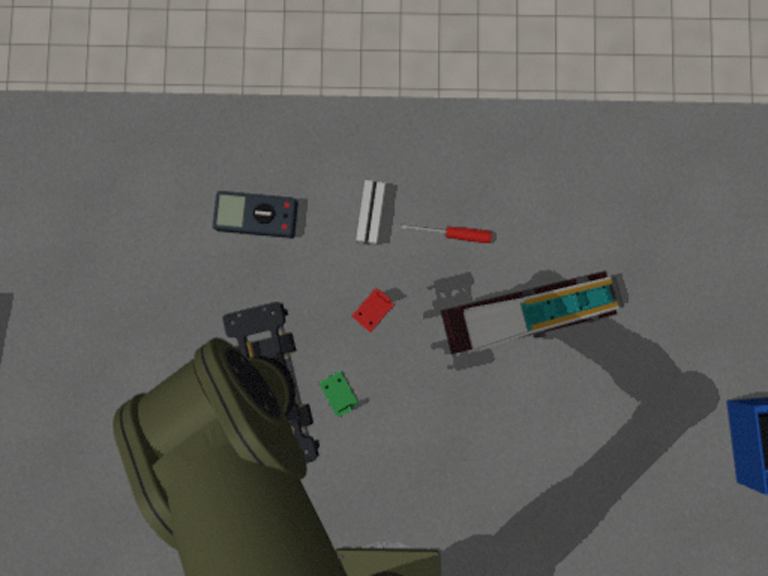

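The bystanders and look-alikes sit at the same pixels as at the start. The queue spans channel x = 2 to 227 mm with tongues 75 mm apart. Handing in.

```bash
python3 -c "
from plant import *
print(finish_job())"
```

```text
the job is handed in; nothing more can be done
None
```

Both loose teal brackets are in the chute and the job is handed in, at about 21 s of the 72 s allowed.

**What I did:**
- **Bracket A:** I gripped it by the tongue, held it level at the top of the bay and released it. It fell flat on the chute floor and slid down against the one already there.
- **Bracket B:** I tipped it plate-down by pushing its top edge with the closed fingers, then loaded it the same way.

**Last checks, from the final pictures:**
- The three brackets span channel x = 2 to 227 mm.
- The tongues stand at 73, 148 and 224 mm, at the uphill ends and up through the slot.
- The plate tops are 6 mm above the floor, so the plates lie flat and under the lips.
- The multimeter, extrusion, screwdriver and the red and green look-alikes are at the same pixels as at the start, and the robot is clear of everything.

**What disagreed:**
- Free pose fits of a bracket in the jaws gave headings up to about 15° off where little of it was visible. For A's release I used corner pixels instead, and B's picture before release matched A's.
- A showed no sag toward the chute slope at the lightest grip (3 N), so I let both drop the last bit onto the chute floor from cracked-open jaws.
- The force reading rose briefly to 6.9 N while closing on A, well under the limits.

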